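# Mesh the spice-grinding cup on the press-to-run grinder and keep it pressed

### The job

Fit the small spice-grinding cup onto the grinder base: carry it over upright, turn it so that the cross-shaped slots under it mesh with the base's cross-shaped drive, and slide it down onto the sprung ring. Then push it all the way down against the spring and keep it pressed for at least two seconds; finish while your gripper is still holding the cup pressed down. Leave the dabba, the two jars and the mug where they stand.

Things in the scene. Friction and masses are not known exactly. Their poses are not given: they have to be found in the camera images.
- cup: Loose steel grinding cup, 70 mm across, 127 mm tall, about 0.34 kg. Origin: centre of the black skirt's lower rim (outer diameter 66, wall 3 mm, open below); z up, x along the lid's fin. Hidden inside the skirt, 8 to 30 mm above the rim, is a coupling with two crossing slots 11 mm wide, open below, one along the cup's x axis, one along y. Lid 74 mm across.
- fin (a point): Grip point in the upright black fin on the cup's lid, on the cup's axis, 114 mm above the rim. Fin: 50 mm long (cup x), 16 mm thick (cup y), from the lid's face 90 mm above the rim to 127 mm. Axes as the cup's.
- grinder: The grinder base, a fixed round white housing 148 mm across at the foot, narrowing to 104 mm, its flat top 60 mm above the shelf. Origin: centre of its underside, z up. The drive and the sprung ring are on its vertical axis.
- drive_top (a point): Centre of the top of the drive, 88 mm above the shelf: an upright bright metal cross on the base's axis, two bars 30 mm long, 8 mm wide, along this point's x and y. It may point any way and turns only stiffly (0.2 N m). To mesh, the cup's x must lie along the drive's x or y, either way round (1.5 mm play each side). Unmeshed, the cup stops with its rim 80 mm above the shelf.
- spring_ring (a joint): Travel (m) of the sprung black ring around the drive (outer diameter 74, inner 42 mm): 0 up, 0.006 fully down. Its upper face, on which the skirt's rim rests, is 68 mm above the shelf when up, 62 mm when down. It takes about 6 N to start it and 13 N to press it fully down: the cup's weight alone does not.
- dabba: Bystander: round steel masala dabba, 170 mm across, 72 mm tall with its knob. Origin: centre of its underside.
- saffron_jar: Bystander: saffron plastic jar, 84 mm across, 110 mm tall. Origin: centre of its underside.
- white_jar: Bystander: white plastic jar of the same size, 84 mm across, 110 mm tall. Origin: centre of its underside.
- mug: Bystander: white ceramic mug with wooden spoons in it, 82 mm across plus a handle, 172 mm tall with the spoons. Origin: centre of its underside.
Not all that is in view belongs to the job. Leave any purple look-alike of the cup alone. Leave any red look-alike of the grinder alone.

How it is judged:
On the way, in this order (a step that is already met when the one before it is completed fails the run):
1. the cup is lifted clear of the shelf (height (world z) of cup above 0.04 m), for 0.1 s.
2. the cup is meshed on the drive and kept pressed down against the spring for 1.5 s (horizontal distance between cup and grinder below 0.005 m and z of cup in the frame of grinder below 0.0655 m and value of joint spring_ring above 0.004 m and angle between cup's own z axis and vertical below 0.1 rad), for 1.5 s.
At the end, for the whole second after the job is handed in: Cup upright (0.1 rad), centred on the base (5 mm), meshed with the drive (0.25 rad), rim at most 65.5 mm above the shelf, ring pressed more than 4 mm of its 6 mm, and the fingers still bearing on the cup with more than 2 N (all of step 2 and (angle between the x axis of cup and the x axis of drive_top, either way round below 0.25 rad or angle between the x axis of cup and the y axis of drive_top, either way round below 0.25 rad) and contact force between the fingers and cup above 2 N); the arm keeps its last pose, push and grip.
It fails at once if the cup is tipped by more than 0.5 rad (angle between cup's own z axis and vertical above 0.5 rad).
It fails at once if the dabba, a jar or the mug is shifted by more than 30 mm (distance of any of dabba, saffron_jar, white_jar, mug from where it was at the start of the episode above 0.03 m).
It also fails if it takes over 45 s, if anything falls off the work surface, if the arm or the gripper's body presses on something with over 40 N, if the wrist force passes 120 N, or if a joint passes its speed limit or range.

### The arm

A 7-joint arm with a two-finger parallel gripper is mounted at the origin on the work surface. World frame = base frame: x ahead of the robot, y to its left, z up, the work surface at z = 0. Lengths are in m, angles in rad, forces in N, time in s.
With the tool pointing down it reaches from about 0.4 to 0.85 m from the base axis. Payload 10.4 kg.
Tool frame: the origin (TCP) lies between the finger pads; the fingertips stand 17 mm ahead of it and the grasp point (between the pads) lies 2 mm behind it; z points along the fingers, y is the line along which they close (so a half turn about z gives the same grasp; the last joint's range is limited). The gripper opens to 85 mm and grips with 20 to 120 N. Pads are 22 mm wide; open, the fingers measure 114 mm over their backs; the gripper's body (76 mm by 85 mm) begins 54 mm behind the grasp point. The pads swing forward as they close: fully open they stand 13 mm farther back than shut.
Start: joints at [-1.227, 0.332, -0.065, 1.46, 0.022, 1.35, -0.088], TCP at [0.224, 0.583, 0.248] pointing down, gripper open.
Joint ranges: [-2.6, 2.6], [-0.5, 2.12], [-1.47, 1.34], [0.16, 2.42], [-1.27, 4.41], [0.06, 2.06], [-2.6, 2.6]. Speed limits (rad/s): [2.22, 2.22, 2.79, 2.79, 3.14, 3.14, 3.14].

### API

Orientations are given as a unit quaternion [x, y, z, w].
In Python, from workcell import readout, imaging, manip gives the robot as it stands. The module is installed in compiled form; this text tells all that it offers.
- The arm moves only by the shell command python3 -m crank 'ROWS' [OPENING] [FORCE]. ROWS is JSON, a list of rows, each a list of 4 numbers: the shift along the tool's x, y, z as a fraction of full scale, then the turn about the tool's z as a fraction of full scale. In form: [[x, y, z, yaw], ...]. A call has 1 to 5 rows; each row is the pose to reach, as a shift and turn from the pose commanded when the call began, along the tool's axes at that moment; what a row does not reach only later rows make up. Full scale, the value 1, is 400 mm for a shift and 60 degrees for a turn. A row lasts 1/12 s, in which the tool goes at most 41.7 mm and 7.16 degrees, less where a joint would pass 70% of its speed; a pose out of reach is approached as far as the arm can. A call with a number of a shift or a turn outside -1 to 1 is refused whole. A call with a gripper value outside its range is refused whole. OPENING is the gripper command: -1 is shut, 1 is fully open, values between are in proportion, set as the call begins (- or left out, the last holds). The fingers move at their own pace and stop on an object; FORCE is the grip in N (left out, the last holds). Time passes only in rows, so rows that repeat a pose let the fingers close. It gives the time, the measured TCP pose, the force, the opening and the grip force at its end, in the units of the state.
- readout.get_obs(): the state, without advancing time (a new reading comes with each control period).
- imaging.camera(name): name is "scene" or "top"; returns a dict with "color" (480x640x3 uint8, red, green, blue), "fx", "fy", "cx", "cy" (pixels), "k1" (the pictures are not rectified: a ray, as slopes to the right and down, at radius r is drawn at 1 + k1 r^2 times it, then the intrinsics apply), "rvec" (rotation vector, rad) and "tvec" (3), from world to camera coordinates, as OpenCV has them. Camera axes: x right, y down, z forward; pixel columns grow to the right and rows downward; lengths in m; the calibration is good to about 2 mm. A picture is of the moment at which its call begins. There is no depth.
- manip.hand_in(): hands the job in; it is judged then, once.
The state is a dict: "clock": time; "joint_pos": joint angles; "joint_velocities": joint speeds; "tau": joint torques, N m; "position": TCP position; "ee_rot": TCP orientation; "ft_force": force on the tool from outside, world axes, zero at the start; "torque": the same for the moment, N m; "grip_width": opening from 0.0 (shut) to 1.0 (fully open); "grasp_force": force on a finger pad.
Only numpy, scipy, OpenCV 4.12 (cv2) and the standard library are available. Lean on these libraries where they do the work, as an engineer would, in place of code of your own. Each camera call takes 0.05 s, during which the arm holds its last target. There are 200 camera calls.

## Working session

There is one attempt and no reset: what is moved stays moved. The work goes in short steps, Python scripts to look and compute and a shell command to move; the robot and the scene stay as the last step left them, time stands still between calls to the robot, and variables do not carry over. Pictures are saved under pics/ and viewed, at most 10 in all, crops included, and the job is handed in when it is done.

```bash
mkdir -p pics
cat > h.py <<'E'
import numpy as np, cv2
from workcell import readout, imaging, manip
def cam(n):
    c=imaging.camera(n); c['R']=cv2.Rodrigues(np.array(c['rvec'],float))[0]; c['t']=np.array(c['tvec'],float).ravel(); return c
def ray(c,u,v):
    d=np.array([(u-c['cx'])/c['fx'],(v-c['cy'])/c['fy']]); p=d.copy()
    for _ in range(30): p=d/(1+c['k1']*(p@p))
    return -c['R'].T@c['t'], c['R'].T@np.array([p[0],p[1],1.])
def onz(c,u,v,z):
    o,d=ray(c,u,v); return o+d*(z-o[2])/d[2]
def proj(c,P):
    q=c['R']@np.array(P,float)+c['t']; p=q[:2]/q[2]; p=p*(1+c['k1']*(p@p)); return p*[c['fx'],c['fy']]+[c['cx'],c['cy']]
def tri(a,ua,b,ub):
    o1,d1=ray(a,*ua);o2,d2=ray(b,*ub)
    s=np.linalg.lstsq(np.c_[d1,-d2],o2-o1,rcond=None)[0]
    p,q=o1+s[0]*d1,o2+s[1]*d2; return (p+q)/2,np.linalg.norm(p-q)
def save(c,n): cv2.imwrite(f'pics/{n}.png',c['color'][:,:,::-1])
E
python3 - <<'E'
from h import *
for n in('scene','top'):
    c=cam(n); save(c,n+'0'); print(n,c['fx'],c['k1'],-c['R'].T@c['t'],c['R'][2])
o=readout.get_obs();print(o)
E
```

```text
scene 465.936667405734 -0.03954358174208197 [ 1.48406472 -0.05716364  0.76398359] [-0.82135725  0.05971868 -0.56727942]
top 503.2658334315787 -0.015777196352993638 [0.40178532 0.01080729 1.05455124] [ 0.1518454  -0.00652121 -0.98838274]
{'clock': 0.1, 'joint_pos': array([-1.22660394,  0.33281247, -0.06469419,  1.4608598 ,  0.02163671,
        1.34986808, -0.08849281]), 'joint_velocities': array([-0.0005491 , -0.00194704, -0.00020544, -0.00279712, -0.0002572 ,
       -0.00103946,  0.00042548]), 'tau': array([ 1.62640081e-03, -6.26750636e+01,  4.91060573e-02, -3.92426670e+01,
        1.62707095e-02,  7.19033400e-03,  8.81749065e-05]), 'position': array([0.22404555, 0.58313661, 0.24759191]), 'ee_rot': array([ 1.82355552e-01,  9.83232455e-01, -6.21945221e-04, -6.81293418e-05]), 'ft_force': array([-0.15041745, -0.82072882,  0.09530546]), 'torque': array([-0.01060883,  0.02010991,  0.03840153]), 'grasp_force': 0.0, 'grip_width': 1.0024492543810675}
```

View pics/scene0.png

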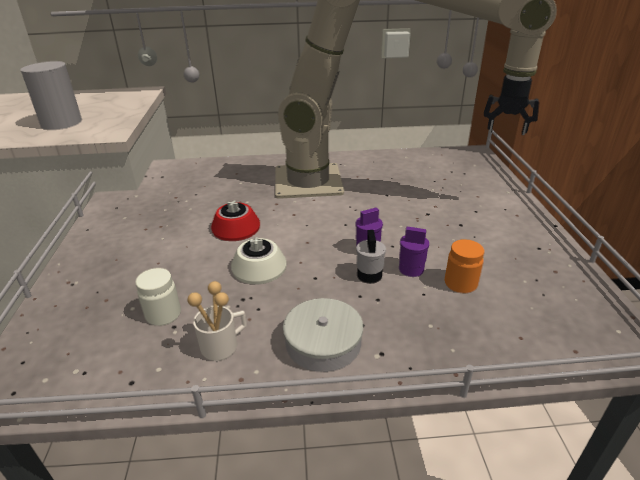

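View pics/top0.png

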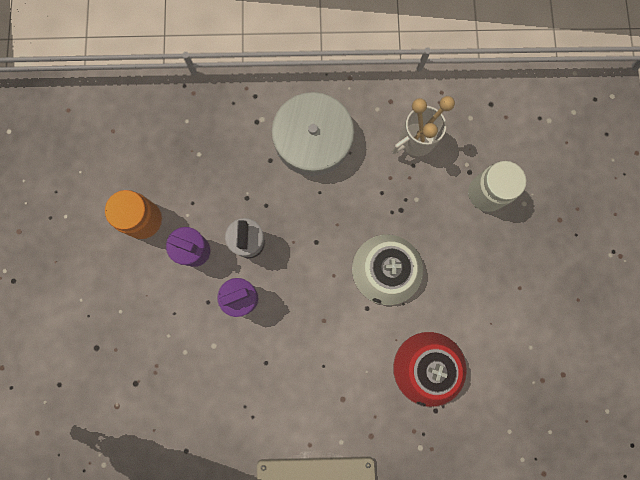

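Scene: the steel cup is at (370,258), white grinder at (258,262). Top: the cup is at (245,238), grinder at (390,268).
Could be taken for the cup, in top: steel with black fin (245,238), purple (188,247), purple (238,298). For the grinder: white (390,268), red (436,370). I choose the steel cup and the white grinder, and check with a close crop.

Run:
```python
from h import *
import numpy as np
T=cv2.imread('pics/top0.png');S=cv2.imread('pics/scene0.png')
z=lambda I,u,v,w:cv2.resize(I[v-w:v+w,u-w:u+w],(390,290*390//290),interpolation=cv2.INTER_CUBIC)[:390]
a=np.hstack([z(T,245,238,32),z(T,391,267,32)]); 
cv2.imwrite('pics/crop1.png',a)
b=np.hstack([z(S,370,255,34),z(S,258,252,34)]);cv2.imwrite('pics/crop2.png',b)
```

```text
(no output)
```

View pics/crop1.png

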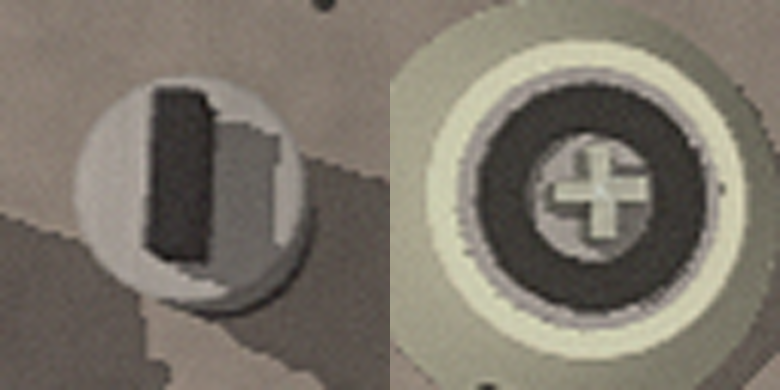

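View pics/crop2.png

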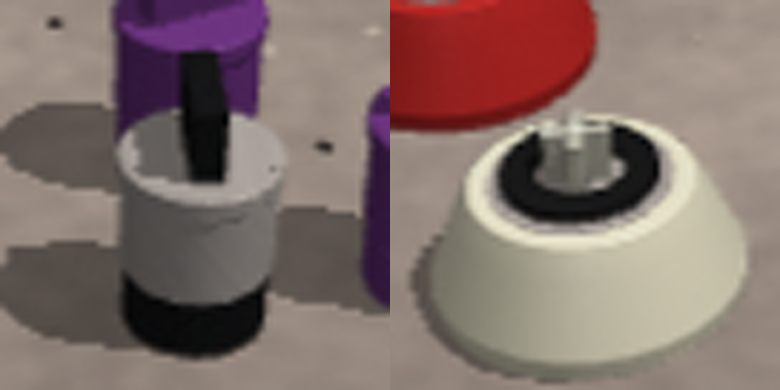

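Crops confirm: steel cup with black skirt and fin in the middle, purple ones behind; white base with bright cross, nearly aligned with the image axes. Now I'll measure.

```bash
cat > m.py <<'E'
from h import *
def blob(c,th,u,v,w=45,inv=True,sel='near'):
    g=cv2.cvtColor(c['color'],cv2.COLOR_RGB2GRAY); x0,y0=int(u)-w,int(v)-w
    s=8; G=cv2.resize(g[y0:y0+2*w,x0:x0+2*w],None,fx=s,fy=s,interpolation=cv2.INTER_CUBIC)
    m=((G<th) if inv else (G>th)).astype(np.uint8)
    cs,_=cv2.findContours(m,cv2.RETR_EXTERNAL,cv2.CHAIN_APPROX_NONE)
    f=lambda k:(k.reshape(-1,2)+.5)/s-.5+[x0,y0]
    cs=[k for k in cs if cv2.contourArea(k)>64*20]
    k=min(cs,key=lambda k:np.linalg.norm(f(k).mean(0)-[u,v]))
    return f(k).astype(np.float32)
E
python3 - <<'E'
from m import *
c=cam('top');d=cam('scene')
np.set_printoptions(precision=4,suppress=True)
for n,C,u,v in(('top',c,391,267),('scene',d,258,247)):
    k=blob(C,75,u,v); e=cv2.fitEllipse(cv2.convexHull(k)); print(n,'ring',e, onz(C,*e[0],.068))
k1=cv2.fitEllipse(cv2.convexHull(blob(c,75,391,267)));k2=cv2.fitEllipse(cv2.convexHull(blob(d,75,258,247)))
print('tri ring',tri(c,k1[0],d,k2[0]))
for th in (45,55,65,75):
  k=blob(c,th,244,236); r=cv2.minAreaRect(k);print(th,r); 
W=np.array([onz(c,*p,.127)[:2] for p in k]);print('fin',cv2.minAreaRect(W.astype(np.float32)))
g=cv2.cvtColor(c['color'],cv2.COLOR_RGB2GRAY)
print(g[222:252:4,232:268]); print(g[256:279,380:403])
g=cv2.cvtColor(d['color'],cv2.COLOR_RGB2GRAY)
print(g[226:272:2,352:390])
print(g[235:254,246:270])
E
```

```text
top ring ((391.68914794921875, 266.98321533203125), (36.8834342956543, 37.85251998901367), 129.89215087890625) [ 0.4854 -0.1572  0.068 ]
scene ring ((256.49005126953125, 247.68621826171875), (17.64242935180664, 28.5412654876709), 83.09161376953125) [ 0.4917 -0.1572  0.068 ]
tri ring (array([ 0.4857, -0.1579,  0.0638]), np.float64(9.695134409755855e-05))
45 ((246.06016540527344, 231.41844177246094), (20.90774154663086, 3.940652370452881), 84.25133514404297)
55 ((242.55108642578125, 234.6287078857422), (9.988258361816406, 27.654796600341797), 3.7946724891662598)
65 ((242.5614013671875, 234.58056640625), (10.387137413024902, 28.045082092285156), 3.494638681411743)
75 ((242.56472778320312, 234.52622985839844), (10.680231094360352, 28.435413360595703), 3.483271360397339)
fin ((0.5470592975616455, 0.12814871966838837), (0.019902240484952927, 0.053751010447740555), 86.5301742553711)
[[139 148 152 157 157 133  83  48  54  53  57  51  51  46  37 143 155 148
  140 142 142 146 141 130 121 118 119 123 123 126 122 125 121 125 121 119]
 [151 152 155 157 158 115  62  53  57  54  52  47  54  46  48 
[... 8091 characters left out ...]
23  17  47  81  88  87  87  85 102 108 116 106 103 106 107 130 155
  113  46  25  22  22  23]
 [ 24  23  20  77  96  90  87  86  82  99 108 114 105 105 109 109 123 147
   96  22  24  23  24  22]
 [ 23  24  24  60  87  89  87  87  87  98 105 109  99 123 137 133 112  63
   23  23  23  23  24  20]
 [ 23  24  25  24  48  81  92  94  94  97 103 105 114 144 155 116  56  24
   24  24  24  23  20  27]
 [ 25  24  24  23  23  24  35  51  69  74  79  70  70  48  23  24  23  22
   25  24  24  22  27  83]
 [ 23  25  25  25  24  24  24  23  23  24  24  23  23  24  24  23  24  25
   23  22  17  26  83 146]
 [ 15  20  24  24  25  26  24  25  24  25  24  26  25  25  24  23  24  22
   17  19  28  83 146 165]]
```

Run:
```python
from m import *
np.set_printoptions(precision=4,suppress=True)
c=cam('top');d=cam('scene')
print('drive tri',tri(c,(393.25,265.6),d,(256.1,239.9)),onz(c,393.25,265.6,.088),onz(d,256.1,239.9,.088))
print('fin tri',tri(c,(241.5,234.0),d,(370.4,235.5)),onz(c,241.5,234.,.127),onz(d,370.4,235.5,.127))
print('lid',onz(c,243.35,236.35,.09))
g=cv2.cvtColor(c['color'],cv2.COLOR_RGB2GRAY).astype(float)
pts=[]
for v in range(223,248):
    r=g[v,232:242]; i=np.argmax(r<105); pts.append(onz(c,232+i-1+(r[i-1]-105)/(r[i-1]-r[i]),v,.127)[:2])
vx,vy,x0,y0=cv2.fitLine(np.array(pts,np.float32),cv2.DIST_HUBER,0,.001,.001).ravel(); print('fin yaw deg',np.degrees(np.arctan(vy/vx)),x0,y0)
a,b=onz(c,393.0,260,.088),onz(c,393.5,272,.088); print('drive vert deg',np.degrees(np.arctan2(*(a-b)[[1,0]])))
a,b=onz(c,398,265.5,.088),onz(c,388,265.9,.088); print('drive horiz deg',np.degrees(np.arctan2(*(b-a)[[1,0]]))-90)
# saturation: lid silhouette in both
for n,C,u,v in(('t',c,243,237),('s',d,370,252)):
    hs=cv2.cvtColor(C['color'],cv2.COLOR_RGB2HSV)[...,1]; print(n,hs[v,u-28:u+28:2],hs[v-24:v+28:2,u+10])
# bystander positions
for n,u,v,z in(('purpleA',188,245,.09),('purpleB',238,297,.09),('orange',125,210,.11),('white',506,180,.11),('mug',427,128,.1),('red',437,372,.08)): print(n,onz(c,u,v,z))
from scipy.spatial.transform import Rotation as Ro
print(Ro.from_quat(readout.get_obs()['ee_rot']).as_matrix())
```

```text
drive tri (array([ 0.4862, -0.1566,  0.0887]), np.float64(0.00037067013775041)) [ 0.4863 -0.1569  0.088 ] [ 0.4853 -0.1566  0.088 ]
fin tri (array([0.5484, 0.1293, 0.1241]), np.float64(0.002309600112766796)) [0.548  0.1301 0.127 ] [0.5527 0.1273 0.127 ]
lid [0.5492 0.1313 0.09  ]
fin yaw deg -3.4417977 0.54712945 0.13879083
drive vert deg -0.3189402506225758
drive horiz deg 1.027833379534954
t [41 41 39 38 35 29 23 22 24 22 20 26 31 31 31 33 27 24 23 27 22 29 26 32
 29 37 38 39] [46 46 38 45 21 25 27 27 27 29 29 25 27 24 28 21 20 17 21 23 26 21 26 40
 49 37]
s [39 39 38 41 41 39 39 33 19 21 20 21 19 19 18 18 24 22 22 20 19 22 37 39
 39 37 38 39] [152 156 154 155 154 148  96  23  20  20  20  21  20  19  20  18  20  22
  20  18  20  20  17  16  32  12]
purpleA [0.5346 0.2384 0.09  ]
purpleB [0.4327 0.1418 0.09  ]
orange [0.602  0.3554 0.11  ]
white [ 0.6457 -0.38    0.11  ]
mug [ 0.7577 -0.2352  0.1   ]
red [ 0.2841 -0.2316  0.08  ]
[[-0.9335  0.3586 -0.0002]
 [ 0.3586  0.9335 -0.0004]
 [ 0.     -0.0004 -1.    ]]
```

Cup ≈ (0.548, 0.1305), yaw −3.4°; the fin triangulates near z 0.124. Drive ≈ (0.486, −0.157, 0.0887), yaw about 0.5°. Move over to the cup.

```bash
python3 -m crank '[[-0.1,-0.065,0,-0.06],[-0.19,-0.124,0,-0.12],[-0.28,-0.185,0,-0.18],[-0.36,-0.237,0,-0.24],[-0.42,-0.277,0,-0.2925]]' 0.2 40
cat > go.py <<'E'
import sys;from h import *
from scipy.spatial.transform import Rotation as Ro
o=readout.get_obs();R=Ro.from_quat(o['ee_rot']).as_matrix();p=o['position']
x,y,z,a=map(float,sys.argv[1:5]) # target TCP and world angle (deg) of tool y
d=R.T@(np.array([x,y,z])-p); t=(a-np.degrees(np.arctan2(R[1,1],R[0,1]))+90)%180-90
print('t',round(o['clock'],2),'pos',p.round(4),'tilt',R[2].round(3),'grip',round(o['grip_width'],3),o['grasp_force'],'F',np.round(o['ft_force'],2))
print('rows',(d/.4).round(4),'yaw',round(-t/60,4),'q7',o['joint_pos'][6].round(2))
E
python3 go.py 0.548 0.1305 0.22 86.6
```

```text
clock: 0.72
position: [0.343, 0.417, 0.2484]
ee_rot: [0.03, 1.0, -0.0, 0.0]
ft_force: [1.1, -0.9, 0.6]
grip_width: 0.601
grasp_force: 0.0
t 0.72 pos [0.343  0.417  0.2484] tilt [-0.001 -0.    -1.   ] grip 0.601 0.0 F [ 1.1  -0.93  0.64]
rows [-0.5539 -0.6848  0.0714] yaw 0.0002 q7 0.54
```

```bash
python3 -m crank '[[-0.063,-0.078,0,0],[-0.126,-0.156,0,0],[-0.19,-0.234,0,0],[-0.252,-0.312,0,0],[-0.3,-0.371,0,0]]' >/dev/null
python3 -m crank '[[-0.063,-0.078,0,0],[-0.126,-0.156,0,0],[-0.19,-0.234,0,0],[-0.24,-0.3,0.0,0],[-0.25,-0.31,0,0]]'
python3 go.py 0.548 0.1305 0.22 86.6
```

```text
clock: 1.55
position: [0.547, 0.1278, 0.2485]
ee_rot: [0.034, 0.999, -0.001, 0.001]
ft_force: [0.1, 0.5, 0.1]
grip_width: 0.602
grasp_force: 0.0
t 1.55 pos [0.547  0.1278 0.2485] tilt [-0.002 -0.002 -1.   ] grip 0.602 0.0 F [0.05 0.46 0.12]
rows [-0.002   0.0071  0.0711] yaw -0.0088 q7 1.24
```

```bash
python3 -m crank '[[-0.002,0.007,0.05,-0.009],[-0.002,0.007,0.1,-0.009],[-0.002,0.007,0.16,-0.009],[-0.002,0.007,0.2,-0.009],[-0.002,0.007,0.22,-0.009]]' >/dev/null
python3 -m crank '[[0,0,0.0,0]]'
python3 go.py 0.548 0.1305 0.113 86.6
python3 - <<'E'
from h import *
a,b=cam('top')['color'],cam('scene')['color']
f=lambda I,u,v:cv2.resize(I[v-50:v+50,u-50:u+50],(390,390),interpolation=cv2.INTER_CUBIC)
cv2.imwrite('pics/pre.png',np.hstack([f(a,243,237),f(b,370,235)])[:,:,::-1])
E
```

```text
clock: 2.05
position: [0.5443, 0.1372, 0.1586]
ee_rot: [0.025, 1.0, -0.001, -0.001]
ft_force: [-0.2, 0.3, -0.1]
grip_width: 0.599
grasp_force: 0.0
t 2.05 pos [0.5443 0.1372 0.1586] tilt [ 0.003 -0.001 -1.   ] grip 0.599 0.0 F [-0.16  0.28 -0.05]
rows [-0.0104 -0.0162  0.114 ] yaw 0.0082 q7 1.25
```

View pics/pre.png

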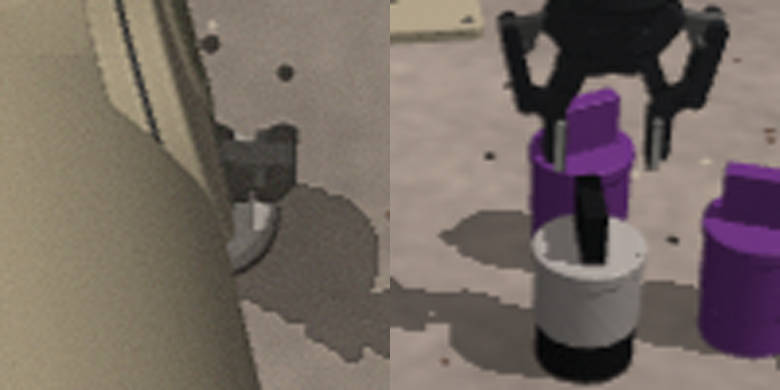

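The scene crop shows the open pads straddling above the steel cup's fin (fin at about (592,215), pads at 560 and 655); the arm blocks the top view. Settle and correct.

```bash
python3 -m crank '[[-0.01,-0.016,0.02,0.008],[-0.01,-0.016,0.02,0.008],[-0.01,-0.016,0.02,0.008]]'>/dev/null
python3 go.py 0.548 0.1305 0.113 86.6;python3 -m crank '[[0,0,0,0],[0,0,0,0]]'>/dev/null
python3 go.py 0.548 0.1305 0.113 86.6
```

```text
t 2.4 pos [0.5493 0.13   0.1525] tilt [-0. -0. -1.] grip 0.597 0.0 F [ 0.32 -0.11 -0.01]
rows [0.0034 0.001  0.0987] yaw -0.0012 q7 1.26
t 2.57 pos [0.5491 0.1308 0.1527] tilt [-0.  0. -1.] grip 0.6 0.0 F [-0.08 -0.73  0.24]
rows [ 0.0029 -0.0011  0.0992] yaw -0.0001 q7 1.26
```

```bash
python3 -m crank '[[0.003,0,0.03,0],[0.003,0,0.06,0],[0.003,0,0.085,0],[0.003,0,0.098,0],[0.003,0,0.098,0]]'>/dev/null
python3 go.py 0.548 0.1305 0.113 86.6;python3 -m crank '[[0,0,0,0],[0,0,0,0],[0,0,0,0],[0,0,0,0],[0,0,0,0]]' -1 40
python3 go.py 0.548 0.1305 0.113 86.6;python3 -m crank '[[0,0,0,0],[0,0,0,0],[0,0,0,0],[0,0,0,0],[0,0,0,0]]' -1 60
python3 go.py 0.548 0.1305 0.113 86.6
```

```text
t 2.98 pos [0.5467 0.1305 0.111 ] tilt [ 0.003 -0.001 -1.   ] grip 0.601 0.0 F [0.53 0.53 0.02]
rows [-0.0033  0.0001 -0.005 ] yaw 0.0001 q7 1.27
clock: 3.4
position: [0.5481, 0.1308, 0.1136]
ee_rot: [0.03, 1.0, 0.0, 0.0]
ft_force: [0.2, -0.4, 1.7]
grip_width: 0.179
grasp_force: 43.9
t 3.4 pos [0.5481 0.1308 0.1136] tilt [-0.001  0.    -1.   ] grip 0.179 43.923441767692566 F [ 0.15 -0.36  1.72]
rows [ 0.0002 -0.0007  0.0014] yaw -0.0003 q7 1.27
clock: 3.82
position: [0.5481, 0.1307, 0.1135]
ee_rot: [0.03, 1.0, 0.0, 0.0]
ft_force: [-0.9, -2.0, 5.8]
grip_width: 0.18
grasp_force: 60.6
t 3.82 pos [0.5481 0.1307 0.1135] tilt [-0.001  0.    -1.   ] grip 0.18 60.59334933757782 F [-0.93 -1.97  5.83]
rows [ 0.0003 -0.0006  0.0013] yaw -0.0002 q7 1.27
```

```bash
python3 -m crank '[[0,0,-0.03,0],[0,0,-0.1,0],[0,0,-0.18,0],[0,0,-0.26,0],[0,0,-0.32,0]]'>/dev/null;python3 -m crank '[[0,0,0,0],[0,0,0,0],[0,0,0,0]]'
python3 go.py 0.486 -0.157 0.2335 90.5
```

```text
clock: 4.48
position: [0.547, 0.1307, 0.2399]
ee_rot: [0.03, 1.0, -0.0, -0.001]
ft_force: [0.0, 0.1, -3.9]
grip_width: 0.174
grasp_force: 59.5
t 4.48 pos [0.547  0.1307 0.2399] tilt [ 0.002 -0.001 -1.   ] grip 0.174 59.455806612968445 F [ 0.03  0.12 -3.93]
rows [ 0.1095 -0.7271  0.0167] yaw -0.0649 q7 1.24
```

```bash
python3 -m crank '[[0.01,-0.06,0,-0.01],[0.02,-0.14,0,-0.03],[0.033,-0.22,0,-0.05],[0.045,-0.3,0,-0.065],[0.057,-0.38,0,-0.065]]'>/dev/null;python3 -m crank '[[0.01,-0.08,0,0],[0.02,-0.16,0,0],[0.033,-0.24,0,0],[0.04,-0.3,0,0],[0.045,-0.33,0,0]]'>/dev/null;python3 -m crank '[[0,0,0,0],[0,0,0,0],[0,0,0,0],[0,0,0,0]]'
python3 go.py 0.486 -0.157 0.2335 90.5
```

```text
clock: 5.65
position: [0.4991, -0.1504, 0.2404]
ee_rot: [-0.005, 1.0, 0.0, -0.001]
ft_force: [0.4, 0.4, -3.4]
grip_width: 0.182
grasp_force: 59.6
t 5.65 pos [ 0.4991 -0.1504  0.2404] tilt [ 0.001  0.    -1.   ] grip 0.182 59.60253596305847 F [ 0.4   0.39 -3.41]
rows [ 0.033  -0.0163  0.0172] yaw 0.0017 q7 1.84
```

```bash
python3 -m crank '[[0.016,-0.008,0.01,0],[0.033,-0.016,0.017,0],[0.033,-0.016,0.017,0]]'>/dev/null;python3 -m crank '[[0,0,0,0],[0,0,0,0],[0,0,0,0],[0,0,0,0]]'
python3 go.py 0.486 -0.157 0.2335 90.5
python3 - <<'E'
from h import *
A,B=cam('top'),cam('scene');save(A,'hold_t');save(B,'hold_s');a,b=A['color'],B['color']
for P in ([.486,-.157,.12],[.486,-.157,.088]): print(proj(A,P),proj(B,P))
u,v=proj(A,[.486,-.157,.12]).astype(int);s,t=proj(B,[.486,-.157,.12]).astype(int)
f=lambda I,u,v:cv2.resize(I[v-50:v+50,u-50:u+50],(390,390),interpolation=cv2.INTER_CUBIC)
cv2.imwrite('pics/hold.png',np.hstack([f(a,u,v),f(b,s,t)])[:,:,::-1]);print(u,v,s,t)
E
```

```text
clock: 6.23
position: [0.4862, -0.1581, 0.2344]
ee_rot: [-0.004, 1.0, 0.0, 0.0]
ft_force: [-0.8, -0.9, -3.6]
grip_width: 0.18
grasp_force: 59.6
t 6.23 pos [ 0.4862 -0.1581  0.2344] tilt [-0.  0. -1.] grip 0.18 59.58044350147247 F [-0.8  -0.89 -3.6 ]
rows [0.0006 0.0027 0.0023] yaw 0.0001 q7 1.85
[396.18846667 264.18838685] [254.70616348 229.66612441]
[393.28511323 265.74589896] [255.91493287 240.07415958]
396 264 254 229
```

View pics/hold.png

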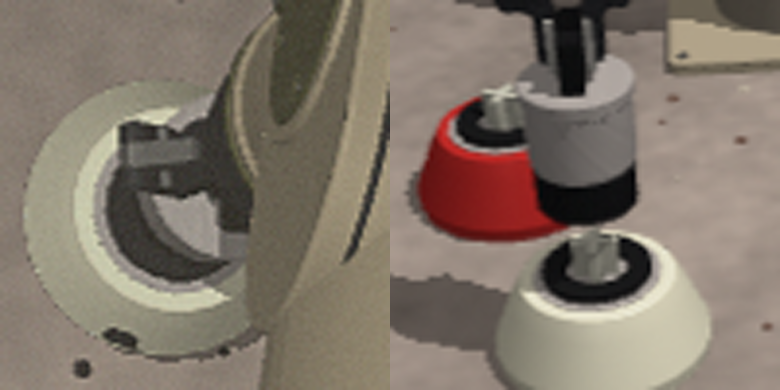

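The scene crop shows the cup upright over the base: skirt centre near column 586, drive near 597, as expected from the oblique view. Now the sub-pixel check of the cup's axis.

Run:
```python
from m import *
np.set_printoptions(precision=4,suppress=True)
d=cam('scene')
def meas(name,x,y,z):
    g=cv2.cvtColor(cv2.imread(f'pics/{name}.png'),cv2.COLOR_BGR2GRAY).astype(float)
    th=np.linspace(0,2*np.pi,721)
    rim=np.array([proj(d,[x+.033*np.cos(t),y+.033*np.sin(t),z]) for t in th])
    u0=proj(d,[x,y,z])[0]; vb=rim[:,1].max()
    # bottom edge: dark->bright crossing going down, per column
    res=[]
    for u in range(int(u0)-9,int(u0)+10):
        v=int(vb)-6
        while g[v+1,u]<50 or v<vb-5: v+=1
        e=v+(50-g[v,u])/(g[v+1,u]-g[v,u]); pv=np.interp(u,*rim[:361][np.argsort(rim[:361,0])].T) if 0 else max(rim[np.argsort(abs(rim[:,0]-u))[:6],1])
        res.append(e-pv)
    L=[]
    for v in range(int(vb)-12,int(vb)-6):
        # silhouettes
        u=int(u0); 
        l=u
        while g[v,l-1]<45: l-=1
        r=u
        while g[v,r+1]<45: r+=1
        le=l-(45-g[v,l])/(g[v,l-1]-g[v,l]); re=r+(45-g[v,r])/(g[v,r+1]-g[v,r]); L.append([le,re])
    L=np.mean(L,0)
    ps=np.array([proj(d,[x+.033*np.cos(t),y+.033*np.sin(t),z+.012])[0] for t in th])
    print(name,'bottom dv',np.round(res,1),np.median(res),'sides',L,'pred',ps.min(),ps.max(),'du',L.mean()-(ps.min()+ps.max())/2)
    print('  px per mm x',(proj(d,[x+.001,y,z])-proj(d,[x,y,z])),'y',(proj(d,[x,y+.001,z])-proj(d,[x,y,z])))
meas('scene0',.548,.1305,0)
meas('hold_s',.4862,-.1581,.2344-.1135)
A=cam('top')
g=cv2.cvtColor(A['color'],cv2.COLOR_RGB2GRAY)
print(proj(A,[.4862,-.1581,.211]),proj(A,[.4862-.037,-.1581,.211]))
```

```text
scene0 bottom dv [ 0.  -0.2 -0.2 -0.2 -0.3 -0.4 -0.5 -0.4 -0.5 -0.3 -0.3 -0.5 -0.5 -0.4
 -0.4 -0.3 -0.6 -0.6 -0.7] -0.39195944401438965 sides [355.4375 360.8026] pred 356.6199492431801 382.18029376213855 du -11.280081820119676
  px per mm x [0.0629 0.2399] y [ 0.3798 -0.0244]
hold_s bottom dv [ 0.3  0.8  0.6  0.3 -0.1 -0.5 -0.7 -0.7 -0.6 -0.6 -0.5 -0.6 -0.9 -0.7
 -0.8 -0.8 -0.7 -0.6 -0.7] -0.6209174293767319 sides [234.144  259.6504] pred 240.56687847871882 266.91273594611863 du -6.842636633646123
  px per mm x [-0.0153  0.2155] y [ 0.3965 -0.0227]
[406.272  258.9919] [407.3976 280.9877]
```

```bash
python3 -m crank '[[-0.001,0.002,0.03,0],[-0.001,0.002,0.06,0],[-0.001,0.002,0.085,0],[-0.001,0.002,0.092,0],[-0.001,0.002,0.092,0]]'>/dev/null;python3 -m crank '[[0,0,0,0],[0,0,0,0],[0,0,0,0]]'
python3 go.py 0.486 -0.157 0.1815 90.5;  python3 -m crank '[[0,0,0.005,0],[0,0,0.01,0],[0,0,0.015,0],[0,0,0.015,0],[0,0,0.015,0]]'
python3 go.py 0.486 -0.157 0.1815 90.5
```

```text
clock: 7.1
position: [0.4867, -0.1576, 0.1981]
ee_rot: [-0.004, 1.0, -0.0, 0.001]
ft_force: [0.1, -0.5, -3.8]
grip_width: 0.18
grasp_force: 59.5
t 7.1 pos [ 0.4867 -0.1576  0.1981] tilt [-0.001 -0.    -1.   ] grip 0.18 59.458141922950745 F [ 0.1  -0.53 -3.79]
rows [0.0018 0.0014 0.0415] yaw -0.0002 q7 1.86
clock: 7.52
position: [0.4863, -0.1574, 0.1913]
ee_rot: [-0.004, 1.0, 0.0, -0.0]
ft_force: [0.3, 1.0, -3.8]
grip_width: 0.179
grasp_force: 59.5
t 7.52 pos [ 0.4863 -0.1574  0.1913] tilt [ 0.  0. -1.] grip 0.179 59.519492983818054 F [ 0.3   0.98 -3.77]
rows [0.0007 0.001  0.0245] yaw -0.0001 q7 1.86
```

Rim is at about 0.078, below the unmeshed stop of 0.080, with no added force, so it has meshed. Continue gently onto the ring.

```bash
python3 -m crank '[[0,0.001,0.006,0],[0,0.001,0.012,0],[0,0.001,0.018,0],[0,0.001,0.022,0],[0,0.001,0.022,0]]';python3 -m crank '[[0,0,0.004,0],[0,0,0.008,0],[0,0,0.012,0],[0,0,0.012,0],[0,0,0.012,0]]'
python3 go.py 0.486 -0.157 0.1755 90.5
```

```text
clock: 7.93
position: [0.4862, -0.157, 0.1822]
ee_rot: [-0.004, 1.0, 0.0, -0.0]
ft_force: [-0.8, 0.4, -3.9]
grip_width: 0.178
grasp_force: 59.6
clock: 8.35
position: [0.4865, -0.1572, 0.1784]
ee_rot: [-0.004, 1.0, 0.0, 0.0]
ft_force: [-3.6, 0.8, 5.6]
grip_width: 0.173
grasp_force: 60.9
t 8.35 pos [ 0.4865 -0.1572  0.1784] tilt [-0.001  0.    -1.   ] grip 0.173 60.948811769485474 F [-3.58  0.8   5.6 ]
rows [0.0013 0.0005 0.0071] yaw -0.0002 q7 1.87
```

```bash
python3 -m crank '[[0,0,0.003,0],[0,0,0.006,0],[0,0,0.009,0],[0,0,0.009,0],[0,0,0.009,0]]' -1 90;python3 -m crank '[[0,0,0.003,0],[0,0,0.005,0],[0,0,0.005,0],[0,0,0.005,0],[0,0,0.005,0]]'
python3 go.py 0.486 -0.157 0.1755 90.5
```

```text
clock: 8.77
position: [0.4868, -0.1573, 0.1755]
ee_rot: [-0.004, 1.0, 0.0, 0.001]
ft_force: [-6.2, 0.4, 12.7]
grip_width: 0.172
grasp_force: 92.4
clock: 9.18
position: [0.4872, -0.1574, 0.1754]
ee_rot: [-0.004, 1.0, 0.0, 0.001]
ft_force: [-12.1, 2.7, 32.3]
grip_width: 0.172
grasp_force: 95.4
t 9.18 pos [ 0.4872 -0.1574  0.1754] tilt [-0.003  0.001 -1.   ] grip 0.172 95.41077375411987 F [-12.12   2.75  32.28]
rows [ 0.0031  0.001  -0.0002] yaw -0.0004 q7 1.87
```

```bash
python3 -m crank '[[0.001,0,-0.001,0],[0.002,0,-0.001,0],[0.002,0,-0.001,0],[0.002,0,-0.001,0],[0.002,0,-0.001,0]]'
for i in 1 2 3 4 5 6 ; do python3 -m crank '[[0,0,0,0],[0,0,0,0],[0,0,0,0],[0,0,0,0],[0,0,0,0]]'>/dev/null; done
python3 go.py 0.486 -0.157 0.1755 90.5
python3 - <<'E'
from h import *
B=cam('scene');cv2.imwrite('pics/end.png',cv2.resize(B['color'][180:290,190:320],(650,550),interpolation=cv2.INTER_CUBIC)[:,:,::-1])
E
```

```text
clock: 9.6
position: [0.4868, -0.1574, 0.1754]
ee_rot: [-0.004, 1.0, 0.0, 0.002]
ft_force: [-8.6, 0.7, 25.3]
grip_width: 0.173
grasp_force: 94.0
t 12.1 pos [ 0.4868 -0.1574  0.1755] tilt [-0.004  0.    -1.   ] grip 0.17 93.99834394454956 F [-7.78  1.41 26.01]
rows [ 0.0021  0.0009 -0.0001] yaw -0.0003 q7 1.87
```

View pics/end.png

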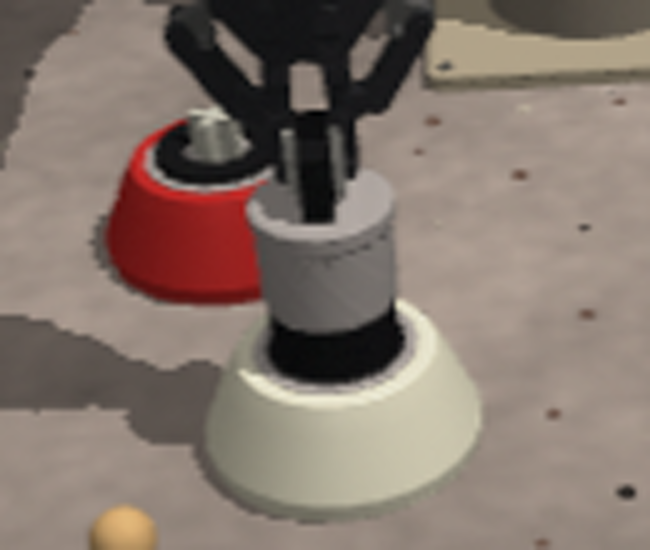

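The picture shows the cup seated upright in the base (skirt at about (335,345)) and the pads still on its fin. It has been held pressed for over 2.5 s, with the ring fully down.

```bash
python3 -c "
from workcell import manip
print(manip.hand_in())"
```

```text
the job is handed in; nothing more can be done
None
```

I fitted the cup onto the white grinder base, meshed it with the drive and pressed it to the bottom of the spring for more than 2.5 s. I handed the job in with the gripper still holding it down; no verdict came back.

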